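# Move the plug-in test gauge to the other quick coupling

### The arm

A 6-joint arm with a two-finger parallel gripper is mounted at the origin on a cart in front of the work surface, level with it; the furniture and walls round the work are solid. World frame = base frame: x ahead of the robot, y to its left, z up, the work surface at z = 0. Lengths are in m, angles in degrees, forces in N, time in s.
With the tool pointing down it reaches from about 0.375 to 0.9 m from the base axis. Payload 3.1 kg.
Tool frame: the origin (TCP) lies at the very end of the fingers, on their centre line; the grasp point (between the pads) lies 19 mm behind it; z points along the fingers, x is the direction in which the jaws open and shut, and the axes are right-handed (so a half turn about z gives the same grasp; the last joint's range is limited). The gripper opens to 87 mm and grips with 3 to 60 N. Pads are 19 mm wide; open, the fingers measure 117 mm over their backs; the gripper's body (75 mm by 190 mm) begins 51 mm behind the grasp point.
Start: joints at [-76.748, 30.224, 82.088, -0, 67.689, -10.227], TCP at [0.249, -0.573, 0.223] pointing down, gripper open.
Joint ranges: [-176.69, 176.69], [-43.24, 126.21], [12.49, 139.97], [-82, 262], [0, 151.66], [-163.58, 163.58]. Speed limits (degrees/s): [159.86, 159.86, 180, 180, 180, 180].

### API

Orientations are given as a 3x3 rotation matrix whose columns are the frame's x, y, z axes.
In Python, from rig import bot gives the robot as it stands.
- The arm moves only by the tool arm_command, never from a script. Its argument "plan" is a list of rows, each an object of numbers: "claw": the opening, from 0 (shut) to 1 (fully open); "dx", "dy", "dz": the shift along the tool's x, y, z in cm; "twist": the turn about the tool's z in degrees. A call has 1 to 8 rows; each row is the pose to reach, as a shift and turn from the pose measured when the call began, along the tool's axes at that moment; what a row does not reach only later rows make up. A row lasts 1/12 s, in which the tool goes at most 41.7 mm and 7.16 degrees, less where a joint would pass 70% of its speed; a pose out of reach is approached as far as the arm can. A call with a gripper value outside its range is refused whole. The fingers move at their own pace and stop on an object; the grip force is fixed at half the most. Time passes only in rows, so rows that repeat a pose let the fingers close. It gives the time, the measured TCP pose, the force and the opening at its end, in the units of the state.
- bot.read_state(): the state, without advancing time (a new reading comes with each control period).
- bot.capture(name): name is "side" or "top"; returns the picture (400x640x3 uint8, red, green, blue); there is no depth.
- bot.calibration(name): a dict with "intrinsics" (3x3 intrinsics, pixels), "rvec" (rotation vector, rad) and "tvec" (3), from world to camera coordinates, as OpenCV has them. Camera axes: x right, y down, z forward; pixel columns grow to the right and rows downward; lengths in m; the calibration is good to about 2 mm. A picture is of the moment at which its call begins. calibration takes no time and is no camera call.
- bot.hand_in(): hands the job in, once; it reports no verdict.
The state is a dict: "time_s": time; "joint_positions": joint angles; "qvel": joint speeds; "tau": joint torques, N m; "position": TCP position; "tcp_rot": TCP orientation; "force": force on the tool from outside, world axes, zero at the start; "moment": the same for the moment, N m; "opening": opening from 0.0 (shut) to 1.0 (fully open).
Only numpy, scipy, OpenCV 4.12 (cv2) and the standard library are available. Lean on these libraries where they do the work, as an engineer would, in place of code of your own. Each camera call takes 0.05 s, during which the arm holds its last target.

### The job

Move the plug-in pressure gauge from the quick coupling it sits in to the empty one on the same air manifold: press that coupling's sprung collar right back and draw the gauge out so that the collar snaps forward again, then push the gauge upright fully home in the other coupling and let go, so that this collar snaps forward and locks it too. The couplings do not stand equally high, so work by feel: never load a coupling with more than about 40 N, and leave the other things on the bench where they are.

Things in the scene. Friction and masses are not known exactly. Their poses are not given: they have to be found in the camera images.
- manifold: Fixed air manifold: grey metal bar 42 x 190 x 34 mm on two steel feet, top face 46 mm above the bench, rigid feed pipe at its back. Origin on the bench under the bar's centre; y along the bar, z up. Two identical quick couplings stand upright on it at y = +55 and -55 mm; which one holds the gauge varies.
- outlet_a: Outlet (with its coupling) that holds the gauge at the start. Origin on the bar's top, on the coupling's axis; z up. The mouth (top of the fixed steel housing, 24 mm wide, bore 15.4 mm) is 57 mm above it. Round the housing slides a steel collar: ribbed skirt 34 mm in diameter, flat rim 48 mm in diameter, 5 mm thick, with a 26 mm hole that the gauge's square passes through.
- outlet_b: The empty outlet, with an identical coupling that is set to its own height on its long thread by a lock nut: its mouth is anywhere from 50 to 64 mm above this origin, and that is not measured. Origin on the bar's top, on the coupling's axis; z up.
- collar_a (a joint): How far the first coupling's collar is pressed down (m): 0 = forward, rim top 9.5 mm above the mouth; 0.008 = at its stop, rim 1.5 mm above the mouth; spring 2 to 5 N. Its catches free the plug beyond 0.006. The plug lifts 1 mm before it reaches them, so a collar rising with the fingers must start within 1 mm of its stop. The plug's nose then keeps it at 0.006 until it leaves.
- collar_b (a joint): The same for the empty coupling's collar. A plug pushed in spreads the catches itself from 16 to 10 mm before it is home (8 to 15 N of push, up to 20 N if off-centre), which draws the collar back 6 mm. The catches fall into the plug's groove when it is home and nothing holds the collar down.
- gauge: Pressure gauge, 0.1 to 0.17 kg. Origin on its axis under its brass square (20 x 20 mm, 15 high, corners cut), which rests on the mouth when home; z up. Round case above: dial faces own -x, 36 mm across in y-z, 17 thick in x, top 51 mm up. Plug below: 28 mm long, 14 thick, tip tapering to 8, groove 12 to 17.5 mm down. Pinch the square across x, low: fingertips then stand on the collar's rim.
- beaker_2: Bystander: small empty glass beaker, 53 mm in diameter, 64 mm high, behind the manifold. Origin under its centre.
- dropper_1: Bystander: brown dropper bottle, 37 mm in diameter, 102 mm high, behind the manifold. Origin under its centre.
- matchbox: Bystander: matchbox 36 x 53 x 15 mm, in front of the manifold. Origin under its centre.
- pen_1: Bystander: marker pen 135 mm long, 17 mm thick, lying in front of the manifold. Origin under its centre.
- petri_3: Bystander: covered petri dish, 91 mm in diameter, 16 mm high, to the right of the manifold. Origin under its centre.
Not all that is in view belongs to the job. There is more than one size of the gauge; the job needs the largest.

How it is judged:
By the outcome, as a careful person would: the job done as asked, in the order asked, and still so for the second after the job is handed in, with the robot touching nothing.
It also fails if it takes over 48 s, if anything falls off the work surface, if the arm or the gripper's body presses on something with over 40 N, if the wrist force passes 120 N, or if a joint passes its speed limit or range.

## Working session

There is one attempt and no reset: what is moved stays moved. The work goes in short steps, Python scripts to look and compute and a tool call to move; the robot and the scene stay as the last step left them, time stands still between calls to the robot, and variables do not carry over. Pictures are saved under pics/ and viewed, and the job is handed in when it is done.

Besides the shell and the picture viewer there is one more tool, called after ">>>" as name(argument=value, ...), one argument or row to a line, values as JSON. arm_command: Moves the arm, as the interface text tells. Its arguments: {"type":"object","properties":{"plan":{"type":"array"}},"required":["plan"]}

```bash
mkdir -p pics; ls; python3 - <<'E'
from rig import bot
import cv2,numpy as np
for n in("side","top"):
    im=bot.capture(n); cv2.imwrite(f"pics/{n}0.png",im[:,:,::-1])
    c=bot.calibration(n); R=cv2.Rodrigues(np.array(c["rvec"],float))[0]
    print(n,np.array(c["intrinsics"]).round(1).tolist(),(-R.T@np.array(c["tvec"]).ravel()).round(3),R.round(2).tolist())
print(bot.read_state())
E
```

```text
pics
side [[482.2, 0.0, 313.7], [0.0, 482.2, 208.7], [0.0, 0.0, 1.0]] [ 0.519 -0.93   0.494] [[1.0, -0.01, -0.0], [-0.0, -0.43, -0.9], [0.01, 0.9, -0.43]]
top [[503.4, 0.0, 320.8], [0.0, 503.4, 198.0], [0.0, 0.0, 1.0]] [ 0.344 -0.069  0.936] [[0.02, -1.0, -0.0], [-0.98, -0.02, -0.2], [0.2, 0.01, -0.98]]
{'time_s': 0.1, 'joint_positions': array([-7.67473758e+01,  3.02728488e+01,  8.21497242e+01, -2.70967867e-04,
        6.76889519e+01, -1.02286663e+01]), 'qvel': array([ 0.00883481,  0.00895444, -0.20151383,  0.01384988,  0.09332423,
       -0.03178066]), 'tau': array([-1.73266653e-04, -4.40985274e+01, -1.77151072e+01,  6.35399180e-02,
        5.33791620e-02, -4.36020287e-05]), 'position': array([ 0.24888873, -0.57258333,  0.22167419]), 'tcp_rot': array([[ 3.98450808e-01, -9.17189594e-01, -4.50478405e-04],
       [-9.17187702e-01, -3.98450917e-01,  1.89363531e-03],
       [-1.91631613e-03, -3.41347267e-04, -9.99998106e-01]]), 'force': array([0.63349386, 0.13437894, 0.20593985]), 'moment': array([-0.05028723, -0.00050658,  0.01896755]), 'opening': 0.9992489277511141}
```

View pics/side0.png

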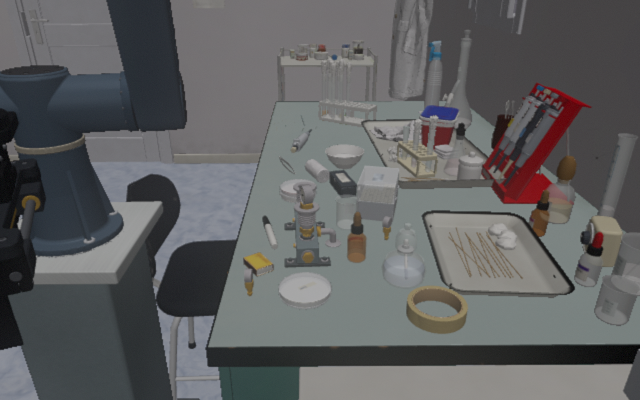

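View pics/top0.png

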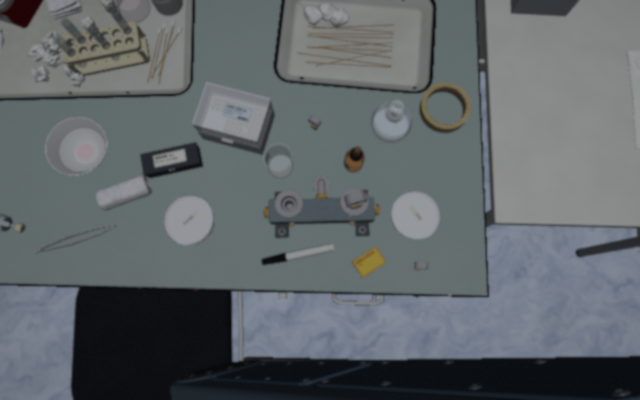

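```bash
python3 - <<'E'
import cv2
a=cv2.imread("pics/side0.png")[165:305,230:410]; b=cv2.imread("pics/top0.png")[160:280,240:440]
cv2.imwrite("pics/side0c.png",cv2.resize(a,None,fx=4.2,fy=4.2,interpolation=cv2.INTER_CUBIC))
cv2.imwrite("pics/top0c.png",cv2.resize(b,None,fx=4,fy=4,interpolation=cv2.INTER_CUBIC))
E
```

```text
(no output)
```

View pics/side0c.png

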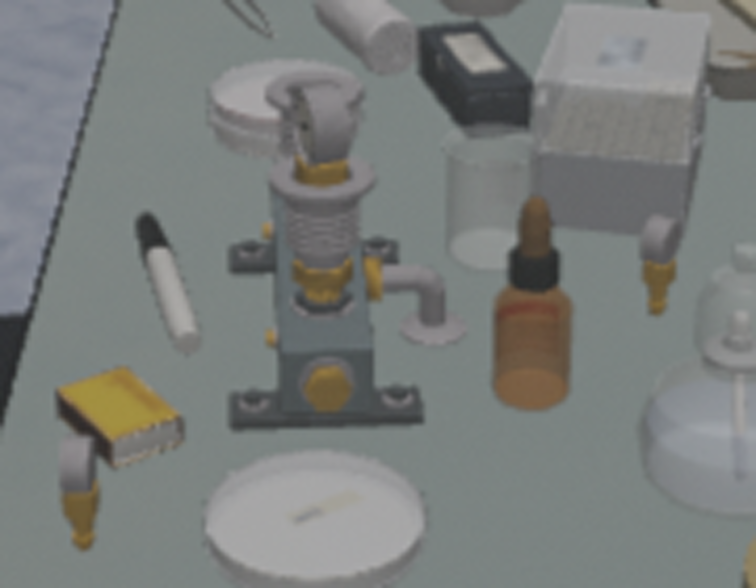

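View pics/top0c.png

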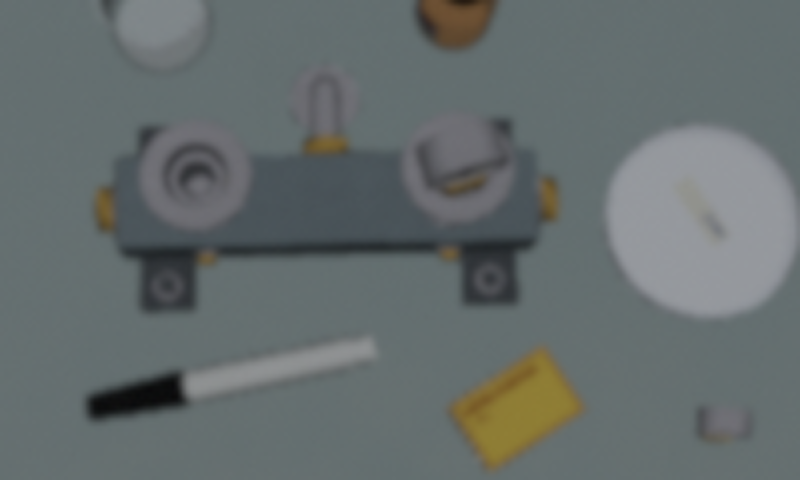

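```bash
cat > h.py <<'E'
import cv2,numpy as np
from rig import bot
C={n:bot.calibration(n) for n in("side","top")}
def proj(n,P):
    c=C[n]; return cv2.projectPoints(np.array(P,float).reshape(-1,3),np.array(c["rvec"],float),np.array(c["tvec"],float),np.array(c["intrinsics"],float),None)[0].reshape(-1,2)
def ray(n,uv):
    c=C[n];R=cv2.Rodrigues(np.array(c["rvec"],float))[0];o=-R.T@np.array(c["tvec"],float).ravel()
    d=R.T@np.linalg.inv(np.array(c["intrinsics"]))@np.array([*uv,1.]);return o,d
def onplane(n,uv,z):
    o,d=ray(n,uv);return o+d*(z-o[2])/d[2]
def tri(u1,u2):
    o1,d1=ray("side",u1);o2,d2=ray("top",u2)
    s=np.linalg.lstsq(np.c_[d1,-d2],o2-o1,rcond=None)[0]
    p,q=o1+s[0]*d1,o2+s[1]*d2
    return (p+q)/2,np.linalg.norm(p-q)
def circ(c,r,n=60):
    t=np.linspace(0,2*np.pi,n);return np.c_[c[0]+r*np.cos(t),c[1]+r*np.sin(t),0*t+c[2]]
E
python3 - <<'E'
from h import *
print(onplane("top",(354.5,202),.1125),onplane("top",(288.7,203.7),.1125))
# side rim centres: A crop (322,178)/4.2+(230,165); B crop (316,90)
print(tri((230+323/4.2,165+176/4.2),(354.5,202)))
print(tri((230+315/4.2,165+91/4.2),(288.7,203.7)))
s=cv2.imread("pics/side0.png");t=cv2.imread("pics/top0.png")
cv2.imwrite("pics/s1.png",cv2.resize(s[175:240,280:350],None,fx=9,fy=9,interpolation=cv2.INTER_CUBIC))
cv2.imwrite("pics/t1.png",cv2.resize(t[180:235,260:390],None,fx=6,fy=6,interpolation=cv2.INTER_CUBIC))
E
```

```text
[ 0.50820339 -0.11777209  0.1125    ] [ 0.50266293 -0.00817104  0.1125    ]
(array([ 0.51037704, -0.11781726,  0.10945621]), np.float64(0.0030854972530727927))
(array([ 0.5058466 , -0.00735934,  0.10371051]), np.float64(0.002933268067043855))
```

View pics/s1.png

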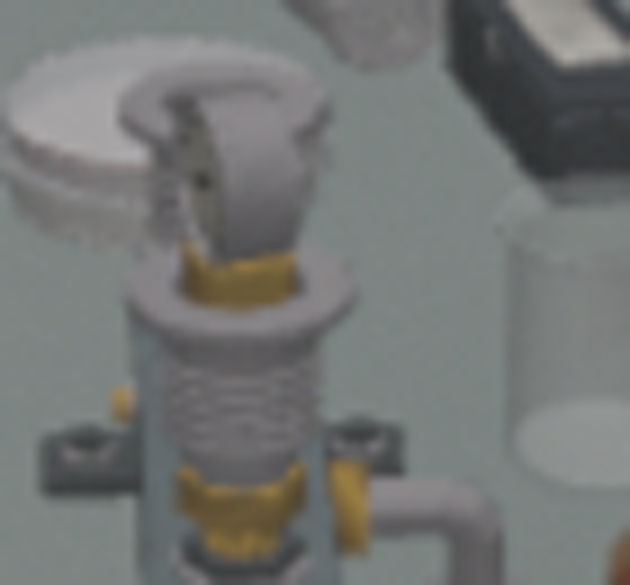

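View pics/t1.png

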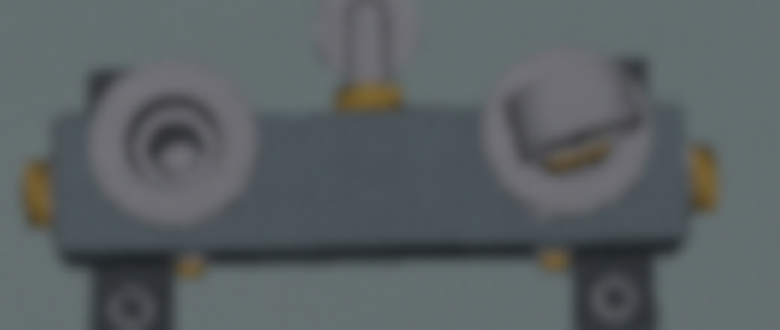

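```bash
cat > ov.py <<'E'
from h import *
import sys
def overlay(ax,ay,yaw,hB,gy,so,to,tag,src="0"):
    y=np.radians(yaw); e=np.array([-np.sin(y),np.cos(y),0]); ex=np.array([np.cos(y),np.sin(y),0])
    A=np.array([ax,ay,0.]);B=A+.11*e;M=(A+B)/2
    L=[]
    for P,h in((A,.057),(B,hB)):
        for z in(.0095,.0045):L.append(circ(P+[0,0,.046+h+z],.024))
        L.append(circ(P+[0,0,.046+h+.0095],.013)); L.append(circ(P+[0,0,.046+h],.0077))
    z=np.array([0,0,.046])
    q=[M+z+s*.021*ex+t*.095*e for s,t in((1,1),(1,-1),(-1,-1),(-1,1),(1,1))];L.append(np.array(q))
    g=np.radians(gy);gx=np.array([np.cos(g),np.sin(g),0]);ge=np.array([-np.sin(g),np.cos(g),0]);c=A+[0,0,.046+.057+.033]
    t=np.linspace(0,2*np.pi,50)
    for s in(-.0085,.0085):L.append(c+s*gx+.018*(np.cos(t)[:,None]*ge+np.sin(t)[:,None]*np.array([0,0,1])))
    for n,o,(r0,r1,c0,c1),f in(("side",so,(175,245,270,360),8),("top",to,(180,235,260,390),6)):
        im=cv2.resize(cv2.imread(f"pics/{n}{src}.png")[r0:r1,c0:c1],None,fx=f,fy=f,interpolation=cv2.INTER_CUBIC)
        im=cv2.convertScaleAbs(im,alpha=1.4)
        for l in L:
            p=(proj(n,l)+o-[c0,r0]+.5)*f
            cv2.polylines(im,[p.astype(int)],False,(0,255,0),1)
        cv2.imwrite(f"pics/ov_{n}_{tag}.png",im)
E
python3 - <<'E'
from ov import *
overlay(.5095,-.1178,2.4,.0515,18,(0,0),(0,0),"1")
E
```

```text
(no output)
```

View pics/ov_side_1.png

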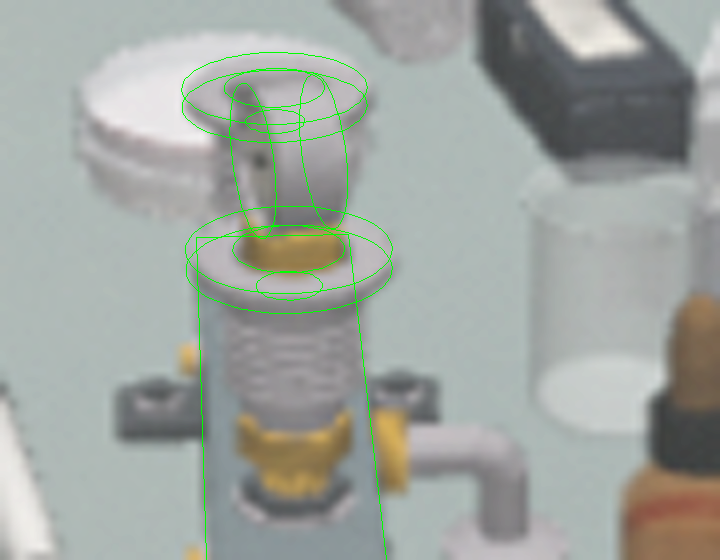

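View pics/ov_top_1.png

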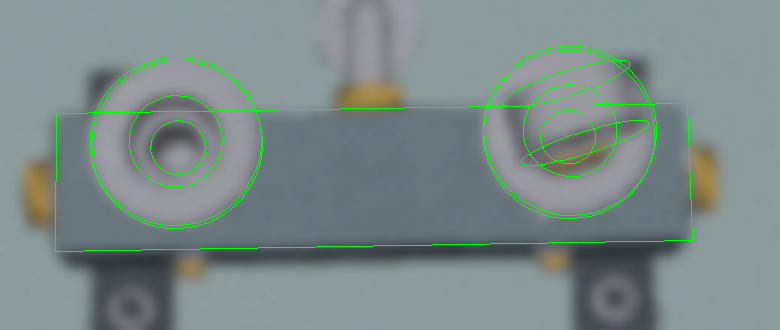

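>>> arm_command(
  plan=[
    {"claw":0.5,"dx":-31.3,"dy":-42.0,"dz":1.5,"twist":-84.5},
    {"claw":0.5,"dx":-31.3,"dy":-42.0,"dz":1.5,"twist":-84.5},
    {"claw":0.5,"dx":-31.3,"dy":-42.0,"dz":1.5,"twist":-84.5},
    {"claw":0.5,"dx":-31.3,"dy":-42.0,"dz":1.5,"twist":-84.5},
    {"claw":0.5,"dx":-31.3,"dy":-42.0,"dz":1.5,"twist":-84.5},
    {"claw":0.5,"dx":-31.3,"dy":-42.0,"dz":1.5,"twist":-84.5},
    {"claw":0.5,"dx":-31.3,"dy":-42.0,"dz":1.5,"twist":-84.5},
    {"claw":0.5,"dx":-31.3,"dy":-42.0,"dz":1.5,"twist":-84.5},
  ],
)

```text
time_s: 0.77
position: [0.4149, -0.282, 0.2127]
tcp_rot: [[0.988, -0.155, -0.0], [-0.155, -0.988, 0.002], [-0.001, -0.002, -1.0]]
force: [-0.2, 0.2, 0.4]
opening: 0.528
```

```bash
cat > mv.py <<'E'
# to world target: prints dx,dy,dz cm, twist
from h import *
def to(x,y,z,yaw):
    s=bot.read_state();R=s["tcp_rot"];d=R.T@(np.array([x,y,z])-s["position"])
    cy=np.degrees(np.arctan2(R[1,0],R[0,0]))
    print("d cm",(d*100).round(2),"twist",round(cy-yaw,2),"| pos",(s["position"]*1000).round(1),"yaw",cy.round(2),"tilt",R[:2,2].round(4),"F",s["force"].round(1),"M",s["moment"].round(2),"op",round(s["opening"]*87,1),"t",s["time_s"])
    return s
E
python3 -c "
from mv import *
to(.5093,-.1178,.18,18)
print(onplane('top',(355,158),.1),onplane('top',(355,165),.0))"
```

```text
d cm [  6.79 -17.67   3.29] twist -26.9 | pos [ 414.9 -282.   212.7] yaw -8.9 tilt [-0.0003  0.0019] F [-0.2  0.2  0.4] M [ 0.04 -0.09 -0.  ] op 45.9 t 0.7667
[ 0.58803967 -0.1184834   0.1       ] [ 0.60328291 -0.12454022  0.        ]
```

>>> arm_command(
  plan=[
    {"claw":0.45,"dx":6.8,"dy":-17.7,"dz":2.0,"twist":-27},
    {"claw":0.45,"dx":6.8,"dy":-17.7,"dz":2.0,"twist":-27},
    {"claw":0.45,"dx":6.8,"dy":-17.7,"dz":2.0,"twist":-27},
    {"claw":0.45,"dx":6.8,"dy":-17.7,"dz":2.0,"twist":-27},
    {"claw":0.45,"dx":6.8,"dy":-17.7,"dz":2.0,"twist":-27},
    {"claw":0.45,"dx":6.8,"dy":-17.7,"dz":2.0,"twist":-27},
    {"claw":0.45,"dx":6.8,"dy":-17.7,"dz":2.0,"twist":-27},
    {"claw":0.45,"dx":6.8,"dy":-17.7,"dz":2.0,"twist":-27},
  ],
)

```text
time_s: 1.43
position: [0.5091, -0.1178, 0.1927]
tcp_rot: [[0.95, 0.311, -0.001], [0.311, -0.95, 0.002], [-0.001, -0.002, -1.0]]
force: [-0.1, -1.3, 0.1]
opening: 0.451
```

```bash
python3 - <<'E'
from mv import *
to(.5093,-.1178,.125,18)
for n in("side","top"): cv2.imwrite(f"pics/{n}1.png",bot.capture(n)[:,:,::-1])
a=cv2.imread("pics/side1.png")[110:270,230:410]; b=cv2.imread("pics/top1.png")[120:270,260:460]
cv2.imwrite("pics/c1.png",np.hstack([cv2.resize(a,(400,356)),cv2.resize(b,(400,356))]))
E
```

```text
d cm [0.02 0.02 6.77] twist 0.12 | pos [ 509.1 -117.8  192.7] yaw 18.12 tilt [-0.0011  0.0017] F [-0.1 -1.3  0.1] M [ 0.01 -0.13 -0.04] op 39.3 t 1.4333
```

View pics/c1.png

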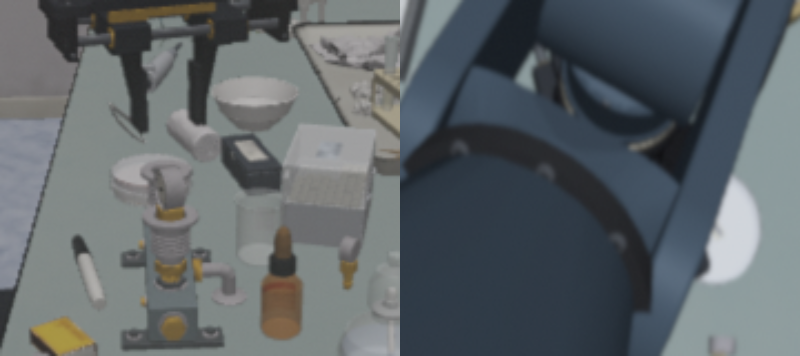

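The fingers straddle the gauge's axis in the side view (fingers at full-image ≈(293,165) and (318,165), gauge ≈(307,192)); the top view is blocked by the arm. I'll descend to just above the rim.

>>> arm_command(
  plan=[
    {"claw":0.45,"dz":3},
    {"claw":0.45,"dz":5},
    {"claw":0.45,"dz":7.1},
    {"claw":0.45,"dz":7.1},
  ],
)

```text
$.plan[0]: bad value
```

```bash
python3 - <<'E'
from mv import *
to(.5093,-.1178,.113,18)
for n in("side",): cv2.imwrite(f"pics/{n}2.png",bot.capture(n)[:,:,::-1])
a=cv2.imread("pics/side2.png")[150:250,250:370]
cv2.imwrite("pics/c2.png",cv2.resize(a,None,fx=6,fy=6,interpolation=cv2.INTER_CUBIC))
E
```

```text
d cm [ 0.06 -0.06  7.99] twist 0.0 | pos [ 509.  -118.7  192.9] yaw 18.0 tilt [-0.0006  0.0017] F [ 1.1 -0.2  0.4] M [-0.01 -0.11  0.02] op 39.1 t 1.5333
```

View pics/c2.png

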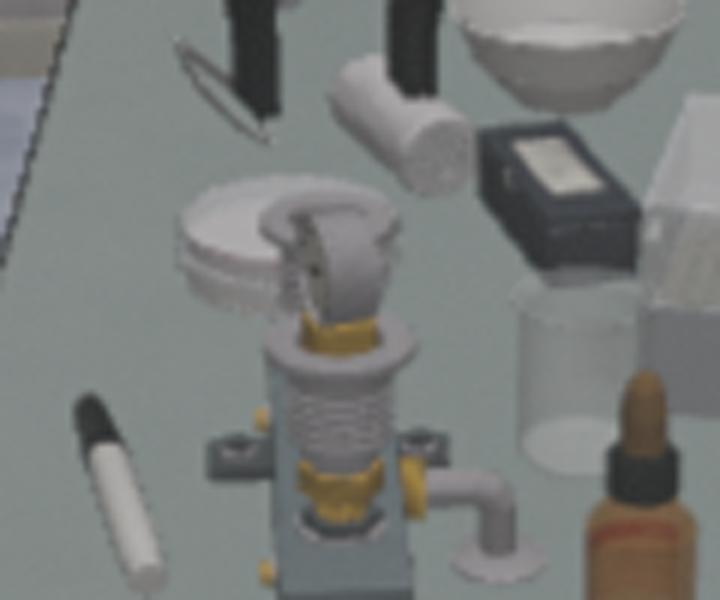

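>>> arm_command(
  plan=[
    {"claw":0.45,"dx":0.1,"dy":-0.05,"dz":3,"twist":0},
    {"claw":0.45,"dx":0.1,"dy":-0.05,"dz":5,"twist":0},
    {"claw":0.45,"dx":0.1,"dy":-0.05,"dz":7,"twist":0},
    {"claw":0.45,"dx":0.1,"dy":-0.05,"dz":7,"twist":0},
  ],
)

```text
time_s: 1.92
position: [0.5069, -0.1182, 0.1201]
tcp_rot: [[0.952, 0.306, -0.007], [0.306, -0.952, 0.005], [-0.005, -0.007, -1.0]]
force: [-0.5, -0.3, 0.0]
opening: 0.451
```

```bash
python3 - <<'E'
from mv import *
to(.5093,-.1178,.113,18)
for n in("side",): cv2.imwrite(f"pics/{n}2.png",bot.capture(n)[:,:,::-1])
a=cv2.imread("pics/side2.png")[150:250,250:370]
cv2.imwrite("pics/c2.png",cv2.resize(a,None,fx=6,fy=6,interpolation=cv2.INTER_CUBIC))
E
```

```text
d cm [0.24 0.04 0.71] twist -0.16 | pos [ 506.9 -118.2  120.1] yaw 17.84 tilt [-0.007   0.0047] F [-0.5 -0.3  0. ] M [ 0.01 -0.02  0.01] op 39.2 t 1.9167
```

View pics/c2.png

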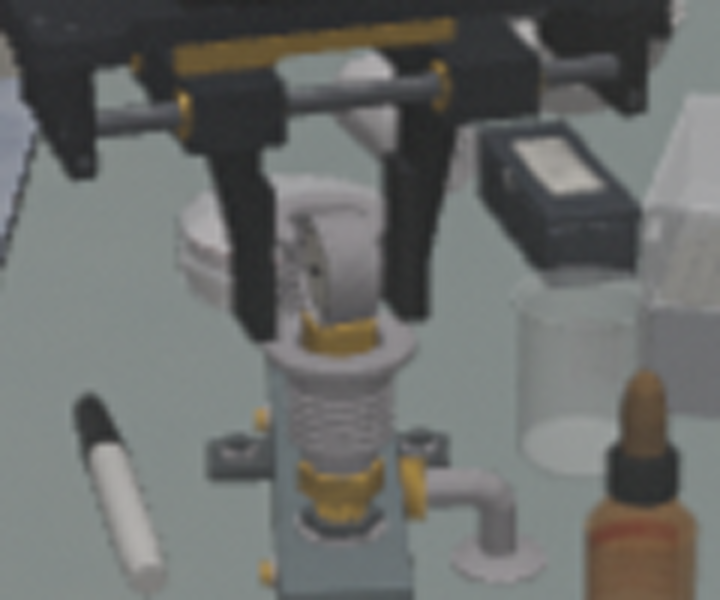

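>>> arm_command(
  plan=[
    {"claw":0.36,"dx":0.24,"dy":0.0,"dz":0.2,"twist":0},
    {"claw":0.36,"dx":0.24,"dy":0.0,"dz":0.4,"twist":0},
    {"claw":0.36,"dx":0.24,"dy":0.0,"dz":0.4,"twist":0},
  ],
)

```text
time_s: 2.22
position: [0.511, -0.1184, 0.1184]
tcp_rot: [[0.952, 0.306, -0.003], [0.306, -0.952, 0.003], [-0.002, -0.004, -1.0]]
force: [-0.3, 0.3, 0.6]
opening: 0.374
```

```bash
python3 - <<'E'
from mv import *
to(.5095,-.1178,.113,18)
E
```

```text
d cm [-0.12 -0.1   0.54] twist -0.17 | pos [ 511.  -118.4  118.4] yaw 17.83 tilt [-0.0029  0.0028] F [-0.3  0.3  0.6] M [ 0.   -0.14 -0.03] op 32.5 t 2.2167
```

>>> arm_command(
  plan=[
    {"claw":0.36,"dx":-0.1,"dy":0.0,"dz":0.2,"twist":0},
    {"claw":0.36,"dx":-0.1,"dy":0.0,"dz":0.3,"twist":0},
    {"claw":0.36,"dx":-0.1,"dy":0.0,"dz":0.3,"twist":0},
    {"claw":0.36,"dx":-0.1,"dy":0.0,"dz":0.3,"twist":0},
  ],
)

```text
time_s: 2.55
position: [0.5101, -0.1186, 0.1157]
tcp_rot: [[0.952, 0.306, -0.003], [0.306, -0.952, 0.003], [-0.002, -0.003, -1.0]]
force: [0.4, 0.9, 0.3]
opening: 0.361
```

```bash
python3 - <<'E'
from mv import *
to(.5095,-.1178,.113,18)
for n in("side",): cv2.imwrite(f"pics/{n}3.png",bot.capture(n)[:,:,::-1])
to(.5095,-.1178,.113,18)
a=cv2.imread("pics/side3.png")[170:230,270:350]
cv2.imwrite("pics/c3.png",cv2.resize(a,None,fx=9,fy=9,interpolation=cv2.INTER_CUBIC))
E
```

```text
d cm [-0.03 -0.09  0.27] twist -0.17 | pos [ 510.1 -118.6  115.7] yaw 17.83 tilt [-0.0025  0.0026] F [0.4 0.9 0.3] M [ 0.03 -0.15 -0.08] op 31.4 t 2.55
d cm [-0.03 -0.09  0.26] twist -0.16 | pos [ 510.1 -118.6  115.6] yaw 17.84 tilt [-0.0026  0.0026] F [ 0.  -0.3  0.4] M [ 0.03 -0.12 -0.02] op 31.2 t 2.6
```

View pics/c3.png

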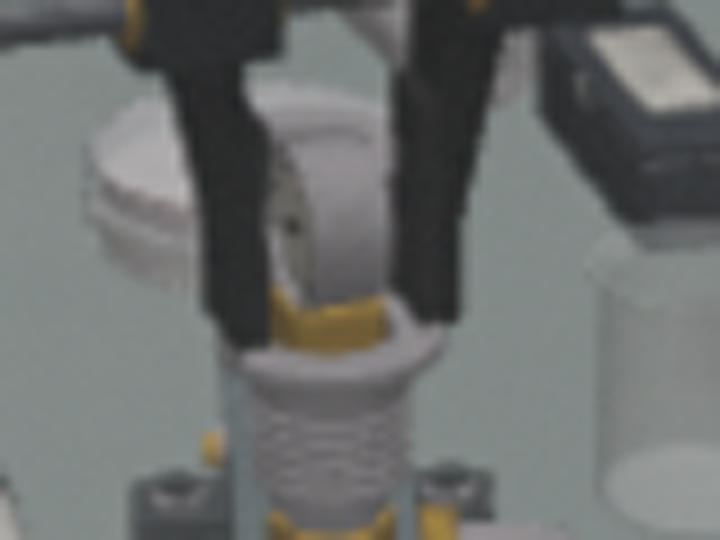

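>>> arm_command(
  plan=[
    {"claw":0.28,"dx":0,"dy":0.0,"dz":0.2,"twist":0},
    {"claw":0.28,"dx":0,"dy":0.0,"dz":0.4,"twist":0},
    {"claw":0.28,"dx":0,"dy":0.0,"dz":0.6,"twist":0},
    {"claw":0.28,"dx":0,"dy":0.0,"dz":0.8,"twist":0},
    {"claw":0.28,"dx":0,"dy":0.0,"dz":0.8,"twist":0},
    {"claw":0.28,"dx":0,"dy":0.0,"dz":0.8,"twist":0},
  ],
)

```text
time_s: 3.1
position: [0.5106, -0.1188, 0.1078]
tcp_rot: [[0.952, 0.306, -0.002], [0.306, -0.952, 0.002], [-0.001, -0.003, -1.0]]
force: [0.3, 0.4, 2.9]
opening: 0.284
```

```bash
python3 - <<'E'
from mv import *
to(.5095,-.1178,.1045,18)
E
```

```text
d cm [-0.07 -0.12  0.33] twist -0.17 | pos [ 510.6 -118.8  107.8] yaw 17.83 tilt [-0.0015  0.0023] F [0.3 0.4 2.9] M [ 0.06 -0.32  0.01] op 24.7 t 3.1
```

>>> arm_command(
  plan=[
    {"claw":0.28,"dx":0,"dy":0.0,"dz":0.1,"twist":0},
    {"claw":0.28,"dx":0,"dy":0.0,"dz":0.25,"twist":0},
    {"claw":0.28,"dx":0,"dy":0.0,"dz":0.25,"twist":0},
    {"claw":0.28,"dx":0,"dy":0.0,"dz":0.25,"twist":0},
  ],
)

```text
time_s: 3.43
position: [0.5106, -0.1188, 0.1053]
tcp_rot: [[0.952, 0.306, -0.001], [0.306, -0.952, 0.002], [-0.001, -0.003, -1.0]]
force: [0.5, 1.0, 4.6]
opening: 0.282
```

>>> arm_command(
  plan=[
    {"claw":0.28,"dx":0,"dy":0.0,"dz":0.07,"twist":0},
    {"claw":0.28,"dx":0,"dy":0.0,"dz":0.07,"twist":0},
    {"claw":0.28,"dx":0,"dy":0.0,"dz":0.07,"twist":0},
  ],
)

```text
time_s: 3.68
position: [0.5106, -0.1188, 0.1049]
tcp_rot: [[0.952, 0.306, -0.001], [0.306, -0.952, 0.002], [-0.001, -0.002, -1.0]]
force: [0.4, 1.5, 6.3]
opening: 0.28
```

>>> arm_command(
  plan=[
    {"claw":0.28,"dx":0,"dy":0.0,"dz":0.1,"twist":0},
    {"claw":0.28,"dx":0,"dy":0.0,"dz":0.1,"twist":0},
    {"claw":0.28,"dx":0,"dy":0.0,"dz":0.1,"twist":0},
  ],
)

```text
time_s: 3.93
position: [0.5107, -0.1188, 0.1048]
tcp_rot: [[0.952, 0.306, -0.001], [0.306, -0.952, 0.002], [-0.0, -0.002, -1.0]]
force: [-0.6, 1.8, 11.5]
opening: 0.277
```

>>> arm_command(
  plan=[
    {"claw":0.2,"dx":0,"dy":0.0,"dz":0.1,"twist":0},
    {"claw":0.2,"dx":0,"dy":0.0,"dz":0.1,"twist":0},
    {"claw":0.2,"dx":0,"dy":0.0,"dz":0.1,"twist":0},
  ],
)

```text
time_s: 4.18
position: [0.5111, -0.119, 0.1048]
tcp_rot: [[0.952, 0.306, 0.0], [0.306, -0.952, 0.001], [0.001, -0.001, -1.0]]
force: [-0.4, 1.4, 11.1]
opening: 0.223
```

>>> arm_command(
  plan=[
    {"claw":0.0,"dx":0,"dy":0.0,"dz":0.1,"twist":0},
    {"claw":0.0,"dx":0,"dy":0.0,"dz":0.1,"twist":0},
    {"claw":0.0,"dx":0,"dy":0.0,"dz":0.1,"twist":0},
    {"claw":0.0,"dx":0,"dy":0.0,"dz":0.1,"twist":0},
  ],
)

```text
time_s: 4.52
position: [0.5111, -0.1189, 0.1048]
tcp_rot: [[0.952, 0.307, 0.001], [0.307, -0.952, 0.001], [0.001, -0.001, -1.0]]
force: [-0.7, 1.5, 10.7]
opening: 0.226
```

```bash
python3 - <<'E'
from mv import *
to(.5095,-.1178,.1045,18)
for n in("side",): cv2.imwrite(f"pics/{n}4.png",bot.capture(n)[:,:,::-1])
a=cv2.imread("pics/side4.png")[170:230,270:350]
cv2.imwrite("pics/c4.png",cv2.resize(a,None,fx=9,fy=9,interpolation=cv2.INTER_CUBIC))
E
```

```text
d cm [-0.12 -0.16  0.03] twist -0.15 | pos [ 511.1 -118.9  104.8] yaw 17.85 tilt [0.0006 0.0011] F [-0.7  1.5 10.7] M [0.19 0.12 0.01] op 19.7 t 4.5167
```

View pics/c4.png

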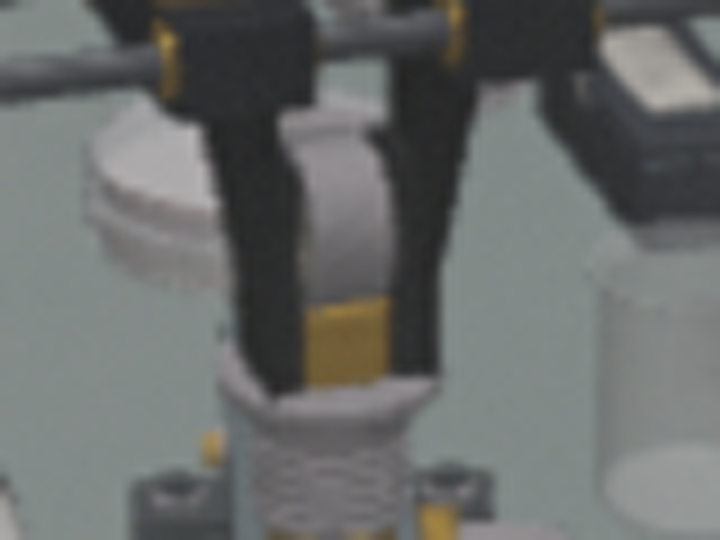

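Gripped: fingers flank the brass square (c4 ≈(345,345)), collar pressed to its stop. Drawing up.

>>> arm_command(
  plan=[
    {"claw":0.0,"dx":0,"dy":0.0,"dz":-0.15,"twist":0},
    {"claw":0.0,"dx":0,"dy":0.0,"dz":-0.3,"twist":0},
    {"claw":0.0,"dx":0,"dy":0.0,"dz":-0.5,"twist":0},
    {"claw":0.0,"dx":0,"dy":0.0,"dz":-0.7,"twist":0},
    {"claw":0.0,"dx":0,"dy":0.0,"dz":-0.7,"twist":0},
  ],
)

```text
time_s: 4.98
position: [0.5106, -0.1189, 0.1115]
tcp_rot: [[0.952, 0.307, -0.001], [0.307, -0.952, 0.001], [-0.0, -0.002, -1.0]]
force: [-0.7, -1.0, 0.5]
opening: 0.223
```

>>> arm_command(
  plan=[
    {"claw":0.0,"dx":0,"dy":0.0,"dz":-0.8,"twist":0},
    {"claw":0.0,"dx":0,"dy":0.0,"dz":-1.6,"twist":0},
    {"claw":0.0,"dx":0,"dy":0.0,"dz":-2.4,"twist":0},
    {"claw":0.0,"dx":0,"dy":0.0,"dz":-3.2,"twist":0},
    {"claw":0.0,"dx":0,"dy":0.0,"dz":-4.0,"twist":0},
    {"claw":0.0,"dx":0,"dy":0.0,"dz":-4.4,"twist":0},
    {"claw":0.0,"dx":0,"dy":0.0,"dz":-4.4,"twist":0},
    {"claw":0.0,"dx":0,"dy":0.0,"dz":-4.4,"twist":0},
  ],
)

```text
time_s: 5.65
position: [0.5107, -0.119, 0.1559]
tcp_rot: [[0.952, 0.307, 0.0], [0.307, -0.952, 0.001], [0.0, -0.001, -1.0]]
force: [-0.5, -0.1, -1.2]
opening: 0.222
```

```bash
python3 - <<'E'
from mv import *
y=np.radians(2.4)
t=np.array([.5111,-.1189])+.11*np.array([-np.sin(y),np.cos(y)]);print(t)
to(*t,.155,18)
for n in("side",): cv2.imwrite(f"pics/{n}5.png",bot.capture(n)[:,:,::-1])
a=cv2.imread("pics/side5.png")[140:240,250:370]
cv2.imwrite("pics/c5.png",cv2.resize(a,None,fx=6,fy=6,interpolation=cv2.INTER_CUBIC))
E
```

```text
[ 0.50649368 -0.00899649]
d cm [  2.97 -10.6    0.11] twist -0.15 | pos [ 510.7 -119.   155.9] yaw 17.85 tilt [0.     0.0011] F [-0.5 -0.1 -1.2] M [-0.04 -0.13 -0.02] op 19.3 t 5.65
```

View pics/c5.png

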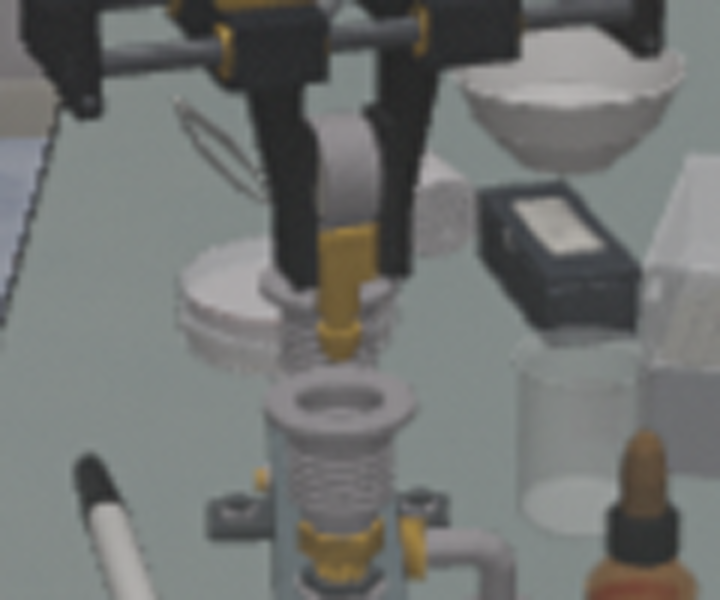

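>>> arm_command(
  plan=[
    {"claw":0.0,"dx":0.5,"dy":-2.0,"dz":-0.3,"twist":0},
    {"claw":0.0,"dx":1.3,"dy":-4.6,"dz":-0.3,"twist":0},
    {"claw":0.0,"dx":2.1,"dy":-7.5,"dz":-0.3,"twist":0},
    {"claw":0.0,"dx":2.8,"dy":-10.0,"dz":-0.3,"twist":0},
    {"claw":0.0,"dx":2.97,"dy":-10.6,"dz":-0.3,"twist":0},
    {"claw":0.0,"dx":2.97,"dy":-10.6,"dz":-0.3,"twist":0},
    {"claw":0.0,"dx":2.97,"dy":-10.6,"dz":-0.3,"twist":0},
  ],
)

```text
time_s: 6.28
position: [0.5063, -0.009, 0.1585]
tcp_rot: [[0.951, 0.308, -0.001], [0.308, -0.951, 0.001], [-0.001, -0.001, -1.0]]
force: [-0.1, -0.5, -1.6]
opening: 0.231
```

```bash
python3 - <<'E'
from mv import *
to(.5065,-.0090,.155,18)
for n in("side","top"): cv2.imwrite(f"pics/{n}6.png",bot.capture(n)[:,:,::-1])
to(.5065,-.0090,.155,18)
a=cv2.imread("pics/side6.png")[110:240,250:370]
cv2.imwrite("pics/c6.png",np.hstack([cv2.resize(a,(480,520),interpolation=cv2.INTER_CUBIC)]))
E
```

```text
d cm [0.02 0.   0.35] twist -0.07 | pos [506.3  -9.  158.5] yaw 17.93 tilt [-0.001   0.0009] F [-0.1 -0.5 -1.6] M [-0.04 -0.1   0.04] op 20.1 t 6.2833
d cm [ 0.01 -0.09  0.36] twist -0.19 | pos [506.7  -9.9 158.6] yaw 17.81 tilt [-0.0005  0.001 ] F [ 0.2  0.5 -0.7] M [ 0.01 -0.16  0.04] op 19.8 t 6.3833
```

View pics/c6.png

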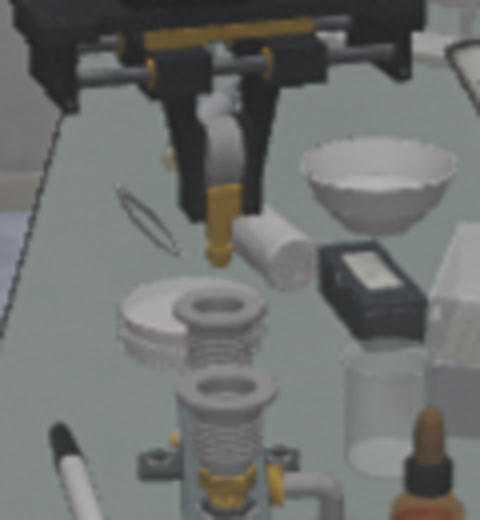

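```bash
python3 - <<'E'
from h import *
a=proj("side",[.5107,-.119,.1125])[0];print(a)
for h in(.05,.052,.054,.056,.06,.064):print(h,proj("side",[.5065,-.009,.0555+h])[0]-a)
im=cv2.imread("pics/side6.png")[175:240,275:345]
cv2.imwrite("pics/c7.png",cv2.resize(im,None,fx=9,fy=9,interpolation=cv2.INTER_CUBIC))
E
```

```text
[306.25215469 205.87514534]
0.05 [ -1.64266221 -19.5415852 ]
0.052 [ -1.65182576 -20.43385104]
0.054 [ -1.66100515 -21.32765983]
0.056 [ -1.67020043 -22.22301556]
0.06 [ -1.68863881 -24.01838395]
0.064 [ -1.70714123 -25.81998855]
```

View pics/c7.png

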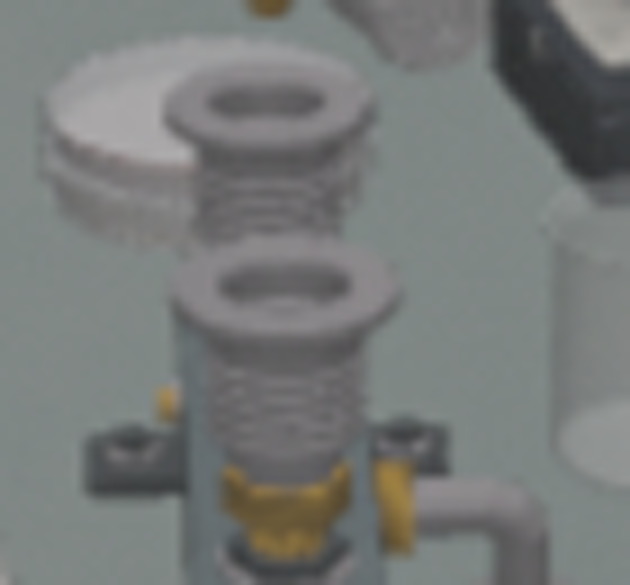

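>>> arm_command(
  plan=[
    {"claw":0.0,"dx":-0.02,"dy":-0.07,"dz":1.0,"twist":0},
    {"claw":0.0,"dx":-0.02,"dy":-0.07,"dz":2.0,"twist":0},
    {"claw":0.0,"dx":-0.02,"dy":-0.07,"dz":2.8,"twist":0},
    {"claw":0.0,"dx":-0.02,"dy":-0.07,"dz":3.0,"twist":0},
    {"claw":0.0,"dx":-0.02,"dy":-0.07,"dz":3.0,"twist":0},
    {"claw":0.0,"dx":-0.02,"dy":-0.07,"dz":3.0,"twist":0},
  ],
)

```text
time_s: 6.88
position: [0.5062, -0.0096, 0.1283]
tcp_rot: [[0.952, 0.305, -0.001], [0.305, -0.952, 0.001], [-0.001, -0.001, -1.0]]
force: [0.3, 0.5, -1.2]
opening: 0.228
```

```bash
python3 - <<'E'
from mv import *
to(.5061,-.0090,.1285,18)
for n in("side",): cv2.imwrite(f"pics/{n}8.png",bot.capture(n)[:,:,::-1])
a=cv2.imread("pics/side8.png")[150:220,270:350]
cv2.imwrite("pics/c8.png",cv2.resize(a,None,fx=8,fy=8,interpolation=cv2.INTER_CUBIC))
E
```

```text
d cm [ 0.01 -0.06 -0.02] twist -0.22 | pos [506.2  -9.6 128.3] yaw 17.78 tilt [-0.0011  0.0011] F [ 0.3  0.5 -1.2] M [ 0.01 -0.12  0.01] op 19.9 t 6.8833
```

View pics/c8.png

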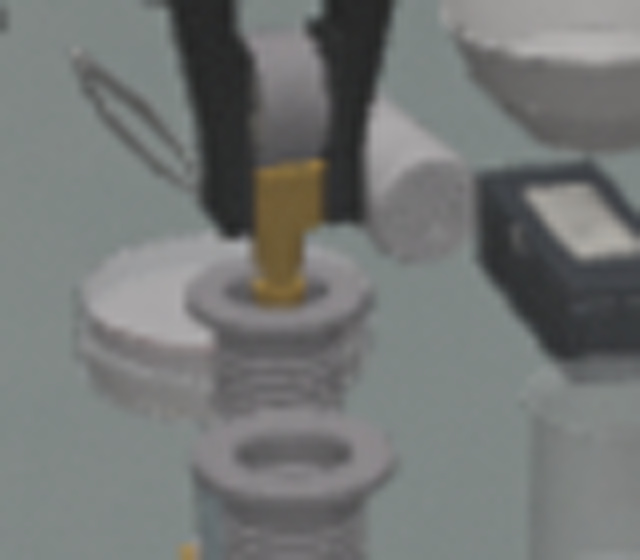

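The tip is at the mouth, centred in the hole (c8: plug x≈280, hole x≈279). Going on down by feel.

>>> arm_command(
  plan=[
    {"claw":0.0,"dx":0,"dy":-0.04,"dz":0.2,"twist":0},
    {"claw":0.0,"dx":0,"dy":-0.04,"dz":0.4,"twist":0},
    {"claw":0.0,"dx":0,"dy":-0.04,"dz":0.6,"twist":0},
    {"claw":0.0,"dx":0,"dy":-0.04,"dz":0.6,"twist":0},
  ],
)

```text
time_s: 7.27
position: [0.5061, -0.009, 0.1224]
tcp_rot: [[0.952, 0.306, -0.001], [0.306, -0.952, 0.001], [-0.0, -0.001, -1.0]]
force: [0.2, -0.5, -1.8]
opening: 0.23
```

>>> arm_command(
  plan=[
    {"claw":0.0,"dx":0,"dy":0,"dz":0.2,"twist":0},
    {"claw":0.0,"dx":0,"dy":0,"dz":0.4,"twist":0},
    {"claw":0.0,"dx":0,"dy":0,"dz":0.5,"twist":0},
    {"claw":0.0,"dx":0,"dy":0,"dz":0.5,"twist":0},
  ],
)

```text
time_s: 7.6
position: [0.5059, -0.0089, 0.1171]
tcp_rot: [[0.952, 0.306, -0.001], [0.306, -0.952, 0.001], [-0.001, -0.002, -1.0]]
force: [-0.0, -0.6, -0.7]
opening: 0.226
```

>>> arm_command(
  plan=[
    {"claw":0.0,"dx":0,"dy":0,"dz":0.15,"twist":0},
    {"claw":0.0,"dx":0,"dy":0,"dz":0.3,"twist":0},
    {"claw":0.0,"dx":0,"dy":0,"dz":0.3,"twist":0},
    {"claw":0.0,"dx":0,"dy":0,"dz":0.3,"twist":0},
  ],
)

```text
time_s: 7.93
position: [0.5058, -0.0089, 0.114]
tcp_rot: [[0.952, 0.306, -0.002], [0.306, -0.952, 0.001], [-0.001, -0.002, -1.0]]
force: [-0.0, -0.1, -1.1]
opening: 0.227
```

>>> arm_command(
  plan=[
    {"claw":0.0,"dx":0,"dy":0,"dz":0.15,"twist":0},
    {"claw":0.0,"dx":0,"dy":0,"dz":0.3,"twist":0},
    {"claw":0.0,"dx":0,"dy":0,"dz":0.3,"twist":0},
  ],
)

```text
time_s: 8.18
position: [0.5057, -0.009, 0.1108]
tcp_rot: [[0.952, 0.306, -0.002], [0.306, -0.952, 0.001], [-0.001, -0.002, -1.0]]
force: [-0.3, -0.9, -0.0]
opening: 0.224
```

>>> arm_command(
  plan=[
    {"claw":0.0,"dx":0,"dy":0,"dz":0.1,"twist":0},
    {"claw":0.0,"dx":0,"dy":0,"dz":0.1,"twist":0},
  ],
)

```text
time_s: 8.35
position: [0.5057, -0.009, 0.1099]
tcp_rot: [[0.952, 0.306, -0.002], [0.306, -0.952, 0.001], [-0.001, -0.002, -1.0]]
force: [0.1, -0.2, 0.1]
opening: 0.225
```

```bash
python3 - <<'E'
from mv import *
to(.5061,-.0090,.1285,18)
for n in("side",): cv2.imwrite(f"pics/{n}9.png",bot.capture(n)[:,:,::-1])
a=cv2.imread("pics/side9.png")[150:220,270:350]
cv2.imwrite("pics/c9.png",cv2.resize(a,None,fx=8,fy=8,interpolation=cv2.INTER_CUBIC))
E
```

```text
d cm [ 0.04  0.01 -1.86] twist -0.2 | pos [505.7  -9.  109.9] yaw 17.8 tilt [-0.0018  0.0011] F [ 0.1 -0.2  0.1] M [-0.08 -0.04 -0.05] op 19.6 t 8.35
```

View pics/c9.png

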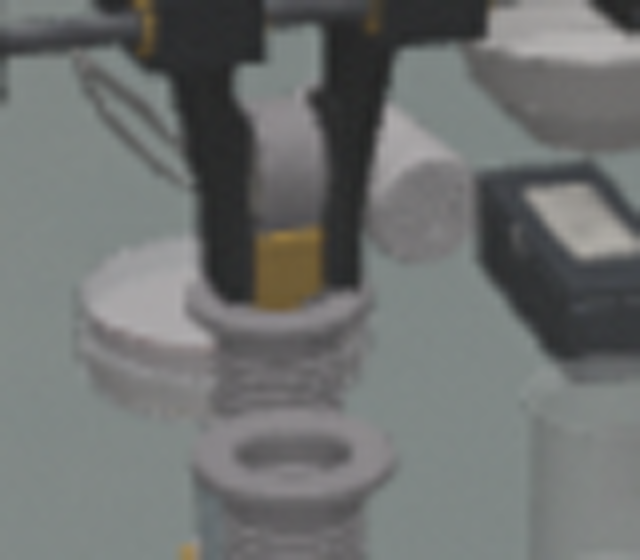

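>>> arm_command(
  plan=[
    {"claw":0.0,"dx":0,"dy":0,"dz":0.1,"twist":0},
    {"claw":0.0,"dx":0,"dy":0,"dz":0.2,"twist":0},
    {"claw":0.0,"dx":0,"dy":0,"dz":0.2,"twist":0},
  ],
)

```text
time_s: 8.65
position: [0.5058, -0.009, 0.1081]
tcp_rot: [[0.952, 0.306, -0.002], [0.306, -0.952, 0.001], [-0.001, -0.001, -1.0]]
force: [-0.6, -0.6, 4.3]
opening: 0.226
```

>>> arm_command(
  plan=[
    {"claw":0.0,"dx":0,"dy":0,"dz":0.1,"twist":0},
    {"claw":0.0,"dx":0,"dy":0,"dz":0.2,"twist":0},
    {"claw":0.0,"dx":0,"dy":0,"dz":0.2,"twist":0},
  ],
)

```text
time_s: 8.9
position: [0.5057, -0.009, 0.1063]
tcp_rot: [[0.952, 0.306, -0.001], [0.306, -0.952, 0.001], [-0.001, -0.001, -1.0]]
force: [0.0, -0.6, -0.4]
opening: 0.225
```

```bash
python3 - <<'E'
from mv import *
to(.5061,-.0090,.1285,18)
for n in("side",): cv2.imwrite(f"pics/{n}10.png",bot.capture(n)[:,:,::-1])
a=cv2.imread("pics/side10.png")[150:220,270:350]
cv2.imwrite("pics/c10.png",cv2.resize(a,None,fx=8,fy=8,interpolation=cv2.INTER_CUBIC))
E
```

```text
d cm [ 0.04  0.01 -2.22] twist -0.18 | pos [505.7  -9.  106.3] yaw 17.82 tilt [-0.0015  0.0009] F [ 0.  -0.6 -0.4] M [-0.05  0.03 -0.02] op 19.6 t 8.9
```

View pics/c10.png

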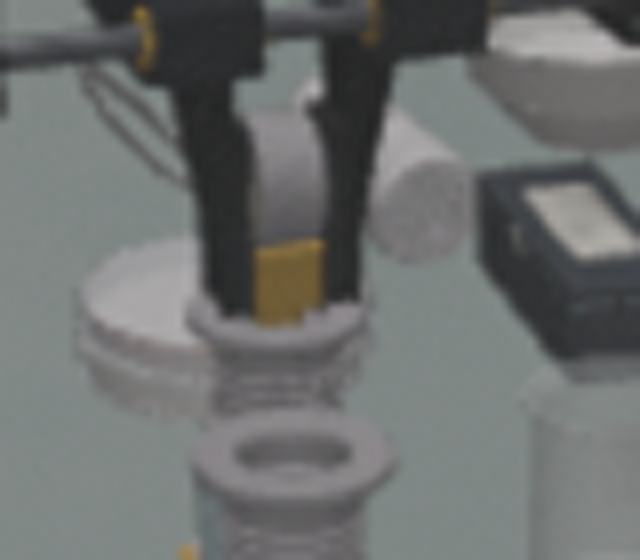

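>>> arm_command(
  plan=[
    {"claw":0.0,"dx":0,"dy":0,"dz":0.1,"twist":0},
    {"claw":0.0,"dx":0,"dy":0,"dz":0.15,"twist":0},
    {"claw":0.0,"dx":0,"dy":0,"dz":0.15,"twist":0},
  ],
)

```text
time_s: 9.2
position: [0.5056, -0.009, 0.1042]
tcp_rot: [[0.952, 0.306, -0.002], [0.306, -0.952, 0.001], [-0.001, -0.002, -1.0]]
force: [-0.6, -0.1, -1.0]
opening: 0.222
```

>>> arm_command(
  plan=[
    {"claw":0.0,"dx":0,"dy":0,"dz":0.1,"twist":0},
    {"claw":0.0,"dx":0,"dy":0,"dz":0.15,"twist":0},
    {"claw":0.0,"dx":0,"dy":0,"dz":0.15,"twist":0},
  ],
)

```text
time_s: 9.45
position: [0.5056, -0.009, 0.1025]
tcp_rot: [[0.952, 0.306, -0.002], [0.306, -0.952, 0.001], [-0.002, -0.002, -1.0]]
force: [-0.6, -0.4, -0.2]
opening: 0.226
```

>>> arm_command(
  plan=[
    {"claw":0.0,"dx":0,"dy":0,"dz":0.1,"twist":0},
    {"claw":0.0,"dx":0,"dy":0,"dz":0.15,"twist":0},
    {"claw":0.0,"dx":0,"dy":0,"dz":0.15,"twist":0},
  ],
)

```text
time_s: 9.7
position: [0.5056, -0.009, 0.1011]
tcp_rot: [[0.952, 0.306, -0.002], [0.306, -0.952, 0.001], [-0.001, -0.002, -1.0]]
force: [0.1, -0.9, 2.3]
opening: 0.225
```

>>> arm_command(
  plan=[
    {"claw":0.0,"dx":0,"dy":0,"dz":0.1,"twist":0},
    {"claw":0.0,"dx":0,"dy":0,"dz":0.15,"twist":0},
    {"claw":0.0,"dx":0,"dy":0,"dz":0.15,"twist":0},
  ],
)

```text
time_s: 9.95
position: [0.5057, -0.009, 0.0996]
tcp_rot: [[0.952, 0.306, -0.002], [0.306, -0.952, 0.001], [-0.001, -0.002, -1.0]]
force: [-1.3, -0.7, 3.2]
opening: 0.224
```

>>> arm_command(
  plan=[
    {"claw":0.0,"dx":0,"dy":0,"dz":0.1,"twist":0},
    {"claw":0.0,"dx":0,"dy":0,"dz":0.1,"twist":0},
    {"claw":0.0,"dx":0,"dy":0,"dz":0.1,"twist":0},
  ],
)

```text
time_s: 10.2
position: [0.5057, -0.009, 0.0996]
tcp_rot: [[0.952, 0.306, -0.001], [0.306, -0.952, 0.001], [-0.001, -0.001, -1.0]]
force: [-2.7, 0.5, 10.4]
opening: 0.224
```

>>> arm_command(
  plan=[
    {"claw":0.0,"dx":0,"dy":0,"dz":0.2,"twist":0},
    {"claw":0.0,"dx":0,"dy":0,"dz":0.2,"twist":0},
    {"claw":0.0,"dx":0,"dy":0,"dz":0.2,"twist":0},
  ],
)

```text
time_s: 10.45
position: [0.5057, -0.009, 0.0995]
tcp_rot: [[0.952, 0.306, -0.001], [0.306, -0.952, 0.0], [-0.0, -0.001, -1.0]]
force: [-4.4, 1.1, 18.4]
opening: 0.227
```

```bash
python3 - <<'E'
from mv import *
to(.5061,-.0090,.1285,18)
for n in("side",): cv2.imwrite(f"pics/{n}11.png",bot.capture(n)[:,:,::-1])
a=cv2.imread("pics/side11.png")[150:220,270:350]
cv2.imwrite("pics/c11.png",cv2.resize(a,None,fx=8,fy=8,interpolation=cv2.INTER_CUBIC))
E
```

```text
d cm [ 0.04  0.01 -2.9 ] twist -0.17 | pos [505.7  -9.   99.5] yaw 17.83 tilt [-0.0006  0.0005] F [-4.4  1.1 18.4] M [0.06 0.69 0.01] op 19.7 t 10.45
```

View pics/c11.png

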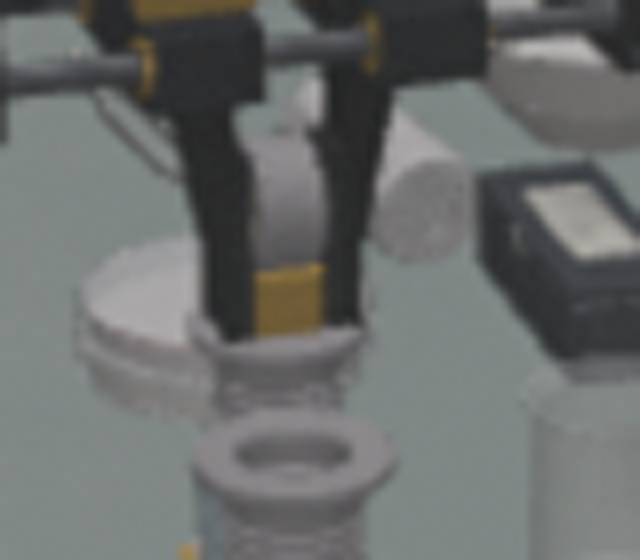

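>>> arm_command(
  plan=[
    {"claw":0.0,"dx":0,"dy":0,"dz":0.06,"twist":0},
    {"claw":0.36,"dx":0,"dy":0,"dz":0.06,"twist":0},
    {"claw":0.36,"dx":0,"dy":0,"dz":0.03,"twist":0},
    {"claw":0.36,"dx":0,"dy":0,"dz":0.03,"twist":0},
    {"claw":0.36,"dx":0,"dy":0,"dz":0.03,"twist":0},
  ],
)

```text
time_s: 10.92
position: [0.5079, -0.0092, 0.0997]
tcp_rot: [[0.952, 0.306, 0.004], [0.306, -0.952, 0.0], [0.004, 0.001, -1.0]]
force: [2.1, 0.3, 5.2]
opening: 0.348
```

```bash
python3 - <<'E'
from mv import *
to(.5061,-.0090,.1285,18)
for n in("side",): cv2.imwrite(f"pics/{n}12.png",bot.capture(n)[:,:,::-1])
a=cv2.imread("pics/side12.png")[150:220,270:350]
cv2.imwrite("pics/c12.png",cv2.resize(a,None,fx=8,fy=8,interpolation=cv2.INTER_CUBIC))
E
```

```text
d cm [-0.15 -0.07 -2.89] twist -0.19 | pos [507.9  -9.2  99.7] yaw 17.81 tilt [0.004 0.   ] F [2.1 0.3 5.2] M [ 0.26 -0.58 -0.04] op 30.2 t 10.9167
```

View pics/c12.png

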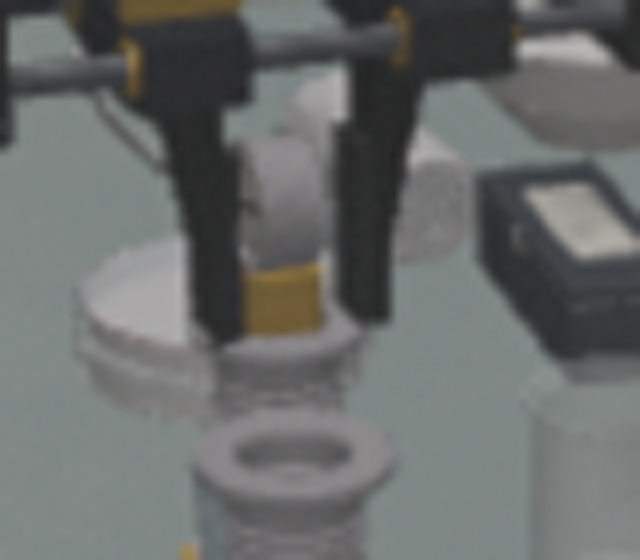

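>>> arm_command(
  plan=[
    {"claw":0.4,"dx":-0.15,"dy":0,"dz":-0.1,"twist":0},
    {"claw":0.45,"dx":-0.15,"dy":0,"dz":-0.4,"twist":0},
    {"claw":0.45,"dx":-0.15,"dy":0,"dz":-0.9,"twist":0},
    {"claw":0.45,"dx":-0.15,"dy":0,"dz":-1.4,"twist":0},
    {"claw":0.45,"dx":-0.15,"dy":0,"dz":-1.4,"twist":0},
    {"claw":0.45,"dx":-0.15,"dy":0,"dz":-1.4,"twist":0},
  ],
)

```text
time_s: 11.47
position: [0.5053, -0.0097, 0.1135]
tcp_rot: [[0.952, 0.306, 0.002], [0.306, -0.952, 0.0], [0.002, 0.0, -1.0]]
force: [0.6, 0.6, 0.0]
opening: 0.449
```

```bash
python3 - <<'E'
from mv import *
to(.5061,-.0090,.1285,18)
for n in("side",): cv2.imwrite(f"pics/{n}13.png",bot.capture(n)[:,:,::-1])
a=cv2.imread("pics/side13.png")[150:220,270:350]
cv2.imwrite("pics/c13.png",cv2.resize(a,None,fx=8,fy=8,interpolation=cv2.INTER_CUBIC))
E
```

```text
d cm [ 0.1  -0.04 -1.5 ] twist -0.18 | pos [505.3  -9.7 113.5] yaw 17.82 tilt [0.0018 0.0001] F [0.6 0.6 0. ] M [-0.02 -0.11  0.  ] op 39.1 t 11.4667
```

View pics/c13.png

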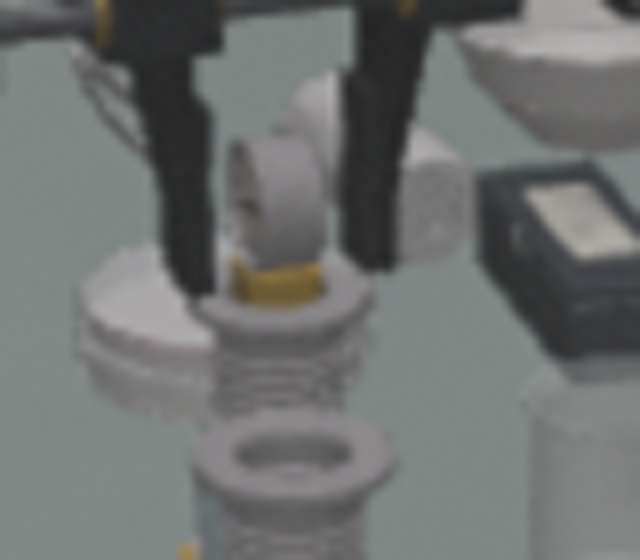

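The collar came up (rim ≈(283,295) in c13, as when empty), and the square is sunk in it just as in the first coupling. Retreating.

>>> arm_command(
  plan=[
    {"claw":0.5,"dx":0.1,"dy":0,"dz":-1,"twist":0},
    {"claw":0.5,"dx":0.1,"dy":0,"dz":-3,"twist":0},
    {"claw":0.5,"dx":0.1,"dy":0,"dz":-6,"twist":0},
    {"claw":0.5,"dx":0.1,"dy":0,"dz":-9,"twist":0},
    {"claw":0.5,"dx":0.1,"dy":0,"dz":-11,"twist":0},
    {"claw":0.5,"dx":0.1,"dy":0,"dz":-11,"twist":0},
    {"claw":0.5,"dx":0.1,"dy":0,"dz":-11,"twist":0},
  ],
)

```text
time_s: 12.1
position: [0.5061, -0.0094, 0.224]
tcp_rot: [[0.952, 0.306, 0.003], [0.306, -0.952, -0.0], [0.003, 0.001, -1.0]]
force: [-0.2, 0.2, 0.3]
opening: 0.499
```

>>> arm_command(
  plan=[
    {"claw":0.5,"dx":-10,"dy":20,"dz":0,"twist":0},
    {"claw":0.5,"dx":-10,"dy":20,"dz":0,"twist":0},
    {"claw":0.5,"dx":-10,"dy":20,"dz":0,"twist":0},
    {"claw":0.5,"dx":-10,"dy":20,"dz":0,"twist":0},
    {"claw":0.5,"dx":-10,"dy":20,"dz":0,"twist":0},
    {"claw":0.5,"dx":-10,"dy":20,"dz":0,"twist":0},
    {"claw":0.5,"dx":-10,"dy":20,"dz":0,"twist":0},
  ],
)

```text
time_s: 12.68
position: [0.4709, -0.2341, 0.2219]
tcp_rot: [[0.954, 0.301, 0.001], [0.301, -0.954, 0.0], [0.001, 0.0, -1.0]]
force: [0.4, 1.2, 0.3]
opening: 0.5
```

```bash
python3 - <<'E'
from mv import *
to(.5061,-.0090,.1285,18)
for n in("side","top"): cv2.imwrite(f"pics/{n}14.png",bot.capture(n)[:,:,::-1])
a=cv2.imread("pics/side14.png")[165:245,265:355];b=cv2.imread("pics/top14.png")[170:240,250:400]
cv2.imwrite("pics/c14.png",cv2.resize(a,None,fx=7,fy=7,interpolation=cv2.INTER_CUBIC))
cv2.imwrite("pics/d14.png",cv2.resize(b,None,fx=5,fy=5,interpolation=cv2.INTER_CUBIC))
E
```

```text
d cm [ 10.14 -20.4    9.35] twist -0.46 | pos [ 470.9 -234.1  221.9] yaw 17.54 tilt [0.0007 0.0001] F [0.4 1.2 0.3] M [ 0.04 -0.11 -0.05] op 43.5 t 12.6833
```

View pics/c14.png

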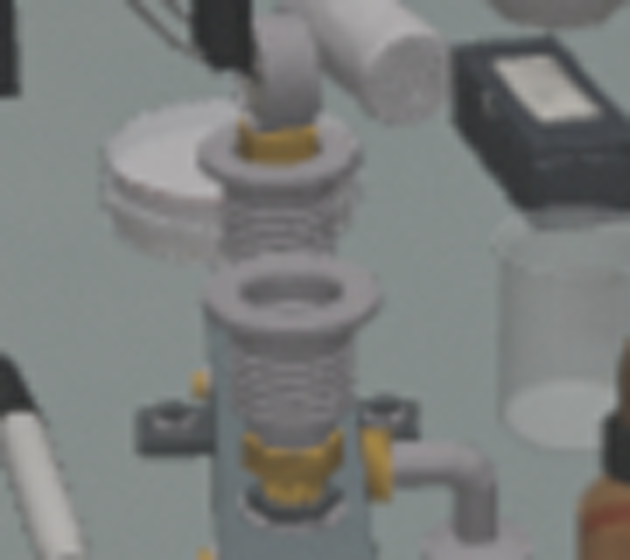

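View pics/d14.png

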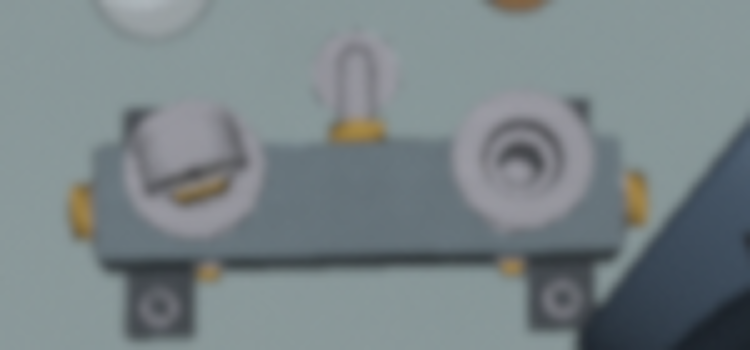

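View pics/side14.png

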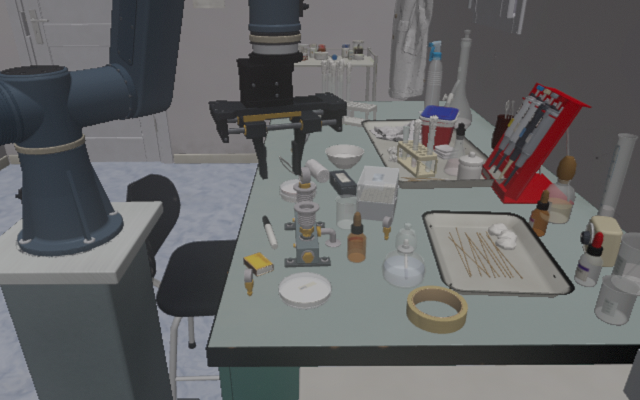

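```bash
python3 - <<'E'
from h import *
a=cv2.imread("pics/side6.png",0).astype(np.float32);b=cv2.imread("pics/side14.png",0).astype(np.float32)
# front half of B rim+skirt, and of A (control)
for nm,(r0,r1,c0,c1) in {"B front":(188,202,292,318),"A front":(208,225,292,322),"feet ctl":(218,238,286,300)}.items():
    best=[]
    for s in np.arange(-4,4.01,.25):
        M=np.float32([[1,0,0],[0,1,-s]]);w=cv2.warpAffine(b,M,(640,400))
        best.append((np.mean((w-a)[r0:r1,c0:c1]**2).round(2),s))
    print(nm,min(best),"at0",[x for x in best if x[1]==0])
s=cv2.imread("pics/side14.png")
cv2.imwrite("pics/c15.png",cv2.resize(np.hstack([cv2.imread("pics/side6.png")[175:215,285:330],s[175:215,285:330]]),None,fx=8,fy=8,interpolation=cv2.INTER_CUBIC))
E
```

```text
B front (np.float32(21.2), np.float64(0.0)) at0 [(np.float32(21.2), np.float64(0.0))]
A front (np.float32(18.62), np.float64(0.0)) at0 [(np.float32(18.62), np.float64(0.0))]
feet ctl (np.float32(17.69), np.float64(0.0)) at0 [(np.float32(17.69), np.float64(0.0))]
```

View pics/c15.png

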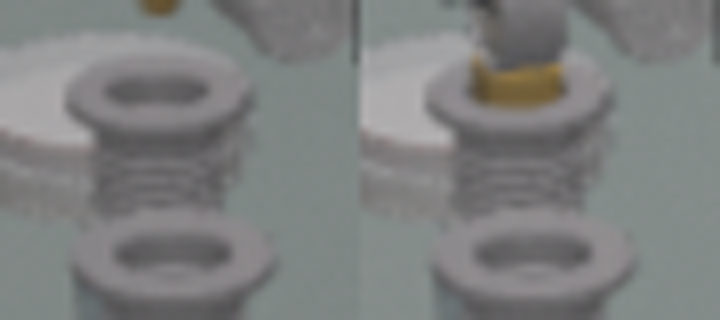

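```bash
python3 -c "
from rig import bot
print(bot.hand_in())"
```

```text
the job is handed in; nothing more can be done
None
```

The gauge is out of the first coupling (the −y one) and locked home in the empty one, and the job is handed in at about 12.8 s of the 48 s allowed. I moved the largest gauge, the one that was sitting in the coupling. The two loose smaller ones were left alone.

- **Drawing out:** I pressed the first collar to its stop at about 11 N, gripped the brass square and drew the gauge straight up. There was no catch force, and afterwards the collar looked forward in the side picture.
- **Pushing home:** I moved 110 mm along the bar and lowered by feel. It stopped hard with the TCP at z ≈ 99.5 mm, within about 0.5 mm of where my pictures put the second coupling. The highest force I read was about 18 N.
- **Last checks:** Matching pictures from before and after shows no shift in either collar, so the second collar is forward with the plug in it. The square sits in it about as it did in the first coupling. The bystanders look to be where they were, and the gripper is clear of everything with a force near zero.

Two things did not go quite as expected:
- **Catch force:** I never read the 8 to 15 N the catches should take. My readings, taken only at the end of each move, peaked at 4 N there. Also, the second collar moved back only when the plug was about 8 to 10 mm from home, later than the stated 16 to 10 mm.
- **Letting go:** The gripper shifted about 2 mm and the gauge turned slightly about its own axis. It still stood upright afterwards.

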